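Clip the snap-hook job tag onto the amplifier's eye

TASK

The open amplifier chassis is mended and needs its job tag. Of the three tags on the bench take the one whose hook has a sprung gate, push its hook against the front leg of the upright eye on the amplifier until the gate has let the leg in and sprung shut behind it, then leave the tag lying flat, hooked on the eye. The other tags (open hook, closed loop) and the eye on the closed grey power supply are not wanted.

Things in the scene. Friction and masses are not known exactly. Their poses are not given: they have to be found in the camera images.
- snap_tag: Job tag with gated hook, lying flat, about 170 g, 160 mm long; the other tags have an open J hook or closed loop. Origin: underside, below the middle of its dark steel grip block (36 along x, 16 along y, 36 high), to be pinched across y from above, both sides free. x to the hook's mouth, z up. Behind the grip an aluminium plate, 5 thick, 38 wide, reaches x = -56.
- throat (a point): On the tag's middle line, 49 mm ahead of its origin, 6 mm up: where the leg's centre is when bottomed on the hook's back bar. Axes as the tag's. Hook 12 mm thick, throat 26 mm wide between two arms. Gate 39 mm ahead of this point; beyond it the lips flare to 56 mm wide and end 56 mm ahead. The gate springs shut once the leg's centre is within 6 mm of this point along x.
- gate (a joint): Angle of the hook's gate, a dark bar 30 mm long across the mouth, hinged on the +y arm: 0 shut, grows to 1.5 rad as it swings inward towards the grip; cannot swing outward. A spring shuts it; pushing a bar through takes a few newtons.
- amp_eye (a point): On the centre line of the eye's front leg, 12 mm above the bench. Eye: upright hoop of 6 mm steel, 45 high, rear leg 55 behind along +x, tops joined; on a strip 3 thick, 14 wide, starting 8 in front of the leg. x points to the amplifier (open chassis 140 x 180 x 42, valves on top), face 85 behind the leg. Push the hook on along +x, underside 0 to 10 mm above the bench.
Mind the look-alikes: they are no part of the job. What is shaped like the snap_tag but green is not meant.

How it is judged (in metres and radians):
On the way:
1. the gate is pressed open at the amplifier's eye (value of joint gate above 0.3 rad and horizontal distance between amp_eye and snap_tag below 0.12 m), for 0.02 s.
At the end, for the whole second after the job is handed in: The front leg of the amplifier's eye is inside the snap hook's throat (40 to 86 mm ahead of the tag's origin, within 14 mm of its middle line), the gate is shut (below 0.15 rad), and the tag lies flat (within 0.2 rad, origin below 15 mm) and at rest, released (x of amp_eye in the frame of snap_tag between 0.04 and 0.086 m and y of amp_eye in the frame of snap_tag between -0.014 and 0.014 m and value of joint gate below 0.15 rad and angle between snap_tag's own z axis and vertical below 0.2 rad and height (world z) of snap_tag below 0.015 m and linear speed of snap_tag below 0.02 m/s); the robot touches nothing.
It also fails if it takes over 37 s, if anything falls off the work surface, if the arm or the gripper's body presses on something with over 40 N, if the wrist force passes 120 N, or if a joint passes its speed limit or range.

ROBOT

A 6-joint arm with a two-finger parallel gripper is mounted at the origin on the work surface. World frame = base frame: x ahead of the robot, y to its left, z up, the work surface at z = 0. Lengths are in m, angles in degrees, forces in N, time in s.
With the tool pointing down it reaches from about 0.375 to 0.9 m from the base axis. Payload 3.1 kg.
Tool frame: the origin (TCP) lies at the very end of the fingers, on their centre line; the grasp point (between the pads) lies 19 mm behind it; z points along the fingers, y is the direction in which the jaws open and shut (so a half turn about z gives the same grasp; the last joint's range is limited). The gripper opens to 87 mm and grips with 3 to 60 N. Pads are 19 mm wide; open, the fingers measure 117 mm over their backs; the gripper's body (75 mm by 190 mm) begins 51 mm behind the grasp point.
Start: joints at [-79.498, 30.224, 82.088, -0, 67.689, -10.227], TCP at [0.221, -0.585, 0.223] pointing down, gripper open.
Joint ranges: [-176.69, 176.69], [-43.24, 126.21], [12.49, 139.97], [-82, 262], [0, 151.66], [-163.58, 163.58]. Speed limits (degrees/s): [159.86, 159.86, 180, 180, 180, 180].

INTERFACE

Orientations are given as a 3x3 rotation matrix whose columns are the frame's x, y, z axes.
In Python, from rig import readout, capture, camera_model, bot, spot_in, regions_of gives the robot as it stands.
- The arm moves only by the tool send_rows, never from a script. Its argument "moves" is a list that holds one entry, the list of rows, each a list of 7 numbers: the turn, a rotation vector about the tool's x, y, z in degrees, then the shift along the tool's x, y, z in cm, then the opening, from -1 (shut) to 1 (fully open). A call has exactly 5 rows; each row shifts and turns the commanded pose from where the row before left it, along the tool's axes as they then stand; what a row does not reach is not made up. A row lasts 1/10 s, in which the tool goes at most 50 mm and 8.59 degrees, less where a joint would pass 70% of its speed; a pose out of reach is approached as far as the arm can. A call with a gripper value outside its range is refused whole. The fingers move at their own pace and stop on an object; the grip force is fixed at half the most. Time passes only in rows, so rows that do not move let the fingers close, or fill a call up. It gives the time, the measured TCP pose, the force and the opening at its end, in the units of the state.
- readout.read_state(): the state, without advancing time (a new reading comes with each control period).
- capture(name): name is "scene" or "top"; returns the picture (420x560x3 uint8, blue, green, red); there is no depth.
- camera_model(name): a dict with "camera_matrix" (3x3 intrinsics, pixels), "pose" (4x4, takes a point from camera to world coordinates). Camera axes: x right, y up, looking along -z (the intrinsics and any distortion apply to the point x, -y, -z); pixel columns grow to the right and rows downward; lengths in m; the calibration is good to about 2 mm. A picture is of the moment at which its call begins. camera_model takes no time and is no camera call.
- bot.hand_in(): hands the job in, once; it reports no verdict.
Trained networks look in the newest picture that a camera, given by its name, has taken for a name from the list of things; names that differ only in an ending like _2 or _b are one class to them, and where a whole thing is asked for, a point or a joint stands for the part that bears it (a point fixed in the world has none). Each returns a list of dicts, best first, with "p" (0 to 1); they miss things now and then, are a little off and sometimes report something else, mostly with a low value. They report only what shows in the picture. A call takes as long as a camera call. They do not tell look-alikes from the thing itself.
- spot_in(camera, thing): "location" ([x, y, z] in m, in world coordinates, good to about 4 mm: the middle of the surface that is visible of it).
- regions_of(camera, thing): "mask" (420x560 bool, what is visible of it).
The state is a dict: "time_s": time; "joint_positions": joint angles; "qvel": joint speeds; "tau": joint torques, N m; "position": TCP position; "tcp_rot": TCP orientation; "force": force on the tool from outside, world axes, zero at the start; "moment": the same for the moment, N m; "opening": opening from 0.0 (shut) to 1.0 (fully open).
Only numpy, scipy, OpenCV 4.12 (cv2) and the standard library are available. Lean on these libraries where they do the work, as an engineer would, in place of code of your own. Each camera call takes 0.05 s, during which the arm holds its last target. There are 200 camera calls.

## Working session

There is one attempt and no reset: what is moved stays moved. The work goes in short steps, Python scripts to look and compute and a tool call to move; the robot and the scene stay as the last step left them, time stands still between calls to the robot, and variables do not carry over. Pictures are saved under pics/ and viewed, about 8 in all and at most 12, crops included, and the job is handed in when it is done.

Besides the shell and the picture viewer there is one more tool, called as name(argument=value, ...), one argument or row to a line, values as JSON. send_rows: Moves the arm, as the interface text tells. Its arguments: {"type":"object","properties":{"moves":{"type":"array","items":{"type":"array","items":{"type":"array","items":{"type":"number"}}}}},"required":["moves"]}

```bash
mkdir -p pics; ls; python3 - <<'E'
from rig import readout, capture, camera_model, bot, spot_in, regions_of
import cv2,numpy as np
for n in("scene","top"):
    cv2.imwrite(f"pics/{n}0.png",capture(n)); m=camera_model(n); print(n,m)
    for t in("snap_tag","amp_eye","gate","throat"):
        try:
            for d in spot_in(n,t): print(n,t,d)
        except Exception as e: print(t,e)
print(readout.read_state())
E
```

```text
pics
scene {'camera_matrix': array([[483.41245718,   0.        , 284.21709713],
       [  0.        , 483.41245718, 214.04968373],
       [  0.        ,   0.        ,   1.        ]]), 'pose': array([[ 0.82243258, -0.4415552 ,  0.35865534,  0.89527244],
       [ 0.56857281,  0.61793124, -0.54303402, -0.67248876],
       [ 0.01815516,  0.65053055,  0.75926306,  0.95882074],
       [ 0.        ,  0.        ,  0.        ,  1.        ]])}
scene snap_tag {'location': [0.2711, -0.3767, 0.0096], 'p': 0.9}
scene snap_tag {'location': [0.2279, 0.327, 0.006], 'p': 0.9}
scene snap_tag {'location': [0.5158, 0.0009, 0.0128], 'p': 0.85}
scene amp_eye {'location': [0.7979, 0.1661, 0.043], 'p': 0.74}
scene throat {'location': [0.5137, 0.0021, 0.0138], 'p': 0.97}
scene throat {'location': [0.2245, 0.3292, 0.0135], 'p': 0.8}
scene throat {'location': [0.2752, -0.3771, 0.0068], 'p': 0.77}
top {'camera_matrix': array([[480.88479293,   0.        , 274.36596327],
       [  0.        , 480.88479293, 213.21707742],
       [  0.        ,   0.        ,   1.        ]]), 'pose': array([[ 0.00704939,  0.9965031 ,
[... 724 characters left out ...]
8.20900125e+01, -1.75189451e-03,
        6.76887210e+01, -1.02259954e+01]), 'qvel': array([ 0.04833982, -0.15294358, -0.16718067,  0.05799821, -0.0206411 ,
       -0.02818711]), 'tau': array([-9.09707760e-04, -4.39605582e+01, -1.76789761e+01,  6.33325148e-02,
        5.15409163e-02, -3.62620654e-05]), 'position': array([ 0.22125332, -0.5844783 ,  0.22251661]), 'tcp_rot': array([[ 9.35253932e-01,  3.53977514e-01, -4.05404595e-05],
       [ 3.53977516e-01, -9.35253930e-01,  6.34856536e-05],
       [-1.54431302e-05, -7.37256183e-05, -9.99999997e-01]]), 'force': array([ 0.79697378, -0.54320403,  0.48394342]), 'moment': array([ 0.00976781, -0.03414763,  0.00384972]), 'opening': 1.001212373603158}
```

View pics/scene0.png

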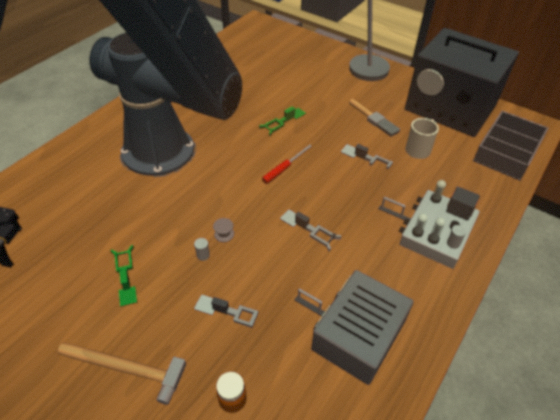

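View pics/top0.png

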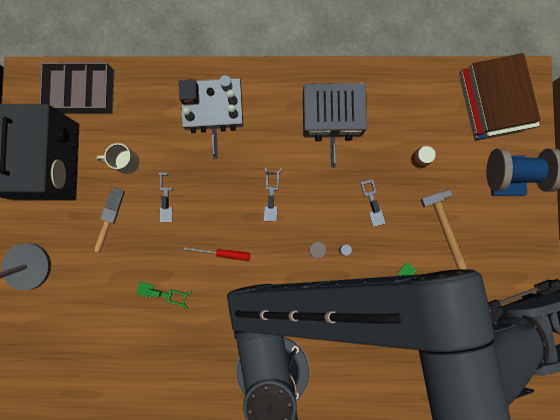

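Scene: candidates are the grey tags at (310,228), (367,156: looks like an open J) and (228,308: closed loop), plus green look-alikes at (124,275) and (283,120). The amplifier's eye is at (393,207) and the power supply's eye at (310,298). In the top view they are at (271,193), (165,197), (373,203); amplifier eye (214,142), supply eye (333,150). I choose the middle tag and check it in a crop.

```bash
python3 - <<'E'
import cv2,numpy as np
s=cv2.imread("pics/scene0.png");t=cv2.imread("pics/top0.png")
def c(i,x,y,w,h,k): return cv2.resize(i[y:y+h,x:x+w],None,fx=k,fy=k,interpolation=cv2.INTER_CUBIC)
a=c(s,272,200,80,60,5);b=c(t,235,160,80,60,5);d=c(s,360,175,80,60,5);e=c(t,180,115,80,60,5)
cv2.imwrite("pics/crop1.png",np.vstack([np.hstack([a,b]),np.hstack([d,e])]))
E
```

```text
(no output)
```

View pics/crop1.png

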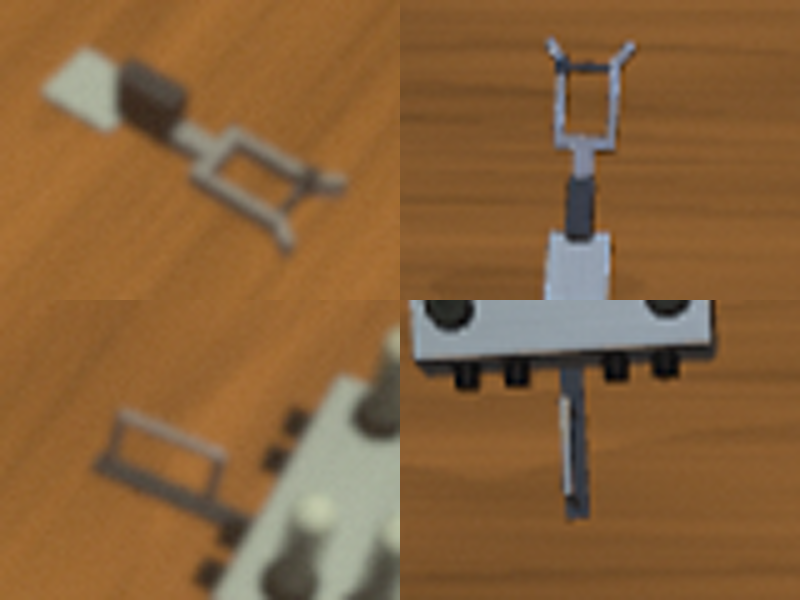

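The crop confirms it: the middle tag has a dark gate across its mouth, hinged on the left (+y) arm. The amplifier's eye and strip are clear. Now I'll fit both poses from points in the two views.

```bash
cat > h.py <<'E'
import numpy as np
from rig import camera_model
from scipy.optimize import least_squares
def proj(n,P):
    m=camera_model(n);T=np.linalg.inv(m["pose"]);p=(T[:3,:3]@np.atleast_2d(P).T).T+T[:3,3]
    q=np.c_[p[:,0],-p[:,1],-p[:,2]]@m["camera_matrix"].T
    return q[:,:2]/q[:,2:]
def fit(obs,x0):  # obs: (cam,u,v,model xyz mm); x=[x,y,z,yaw]
    def r(x):
        c,s=np.cos(x[3]),np.sin(x[3]);R=np.array([[c,-s,0],[s,c,0],[0,0,1]])
        return np.concatenate([proj(n,R@(np.array(M)/1000)+x[:3])[0]-[u,v] for n,u,v,M in obs])
    f=least_squares(r,x0,loss="soft_l1");print("pose",f.x[:3].round(4),"yaw",np.degrees(f.x[3]).round(2));print(f.fun.reshape(-1,2).round(1).tolist());return f.x
def cr(n,off,pts): return [(n,(X+.5)/5-.5+off[0],(Y+.5)/5-.5+off[1],M) for X,Y,M in pts]
E
python3 - <<'E'
from h import *
t=cr("top",(235,160),[(151,42,(105,26,12)),(231,46,(105,-26,12)),(157,147,(43,16,6)),(213,147,(43,-16,6)),(168,178,(18,8,36)),(194,178,(18,-8,36)),(192,240,(-18,-8,36)),(168,240,(-18,8,36))])
t+=cr("scene",(272,200),[(345,182,(105,26,9)),(288,250,(105,-26,9)),(85,47,(-56,19,5)),(42,90,(-56,-19,5)),(138,60,(-18,8,36)),(186,95,(18,8,36)),(120,68,(-18,-8,36)),(168,105,(18,-8,36))])
fit(t,[.5,0,0,0])
e=cr("top",(180,115),[(172,197,(-3,0,45)),(165,98,(58,0,45)),(167,217,(-8,7,3)),(188,217,(-8,-7,3))])
e+=cr("scene",(360,175),[(122,112,(0,0,45)),(225,155,(55,0,45)),(103,165,(0,0,5)),(210,198,(55,0,5))])
x=fit(e,[.7,.15,0,0])
E
```

```text
pose [ 0.4953  0.011  -0.0048] yaw -3.42
[[-0.8, -1.0], [0.4, -0.7], [-0.0, -1.2], [-0.7, -0.5], [-0.5, -0.3], [-0.3, 0.1], [-0.7, -0.2], [-1.3, -0.6], [-0.1, 0.7], [-0.5, 0.2], [-0.6, 0.0], [-1.0, -0.0], [-1.8, -1.0], [0.0, -1.2], [-2.0, 1.1], [-0.1, 0.6]]
pose [ 0.6385  0.1804 -0.0033] yaw 5.54
[[-0.7, -0.5], [-0.9, -0.9], [0.1, 0.1], [0.5, -0.3], [-0.5, 0.1], [-0.9, -0.5], [0.7, -0.3], [-1.0, 1.0]]
```

send_rows(
  moves=[
    [[0, 0, 8, 0, 0, 0, 1], [0, 0, 8, 0, 0, 0, 1], [0, 0, 8, 0, 0, 0, 1], [0, 0, 0, 2, -4.4, 0, 1], [0, 0, 0, 2, -4.4, 0, 1]],
  ],
)

```text
time_s: 1.0
position: [0.2661, -0.499, 0.2223]
tcp_rot: [[0.998, -0.06, 0.0], [-0.06, -0.998, -0.001], [0.001, 0.001, -1.0]]
force: [0.8, 0.1, 0.1]
opening: 0.997
```

send_rows(
  moves=[
    [[0, 0, 0, 2, -4.4, 0, 1], [0, 0, 0, 2, -4.4, 0, 1], [0, 0, 0, 2, -4.4, 0, 1], [0, 0, 0, 2, -4.4, 0, 1], [0, 0, 0, 2, -4.4, 0, 1]],
  ],
)

```text
time_s: 1.5
position: [0.3793, -0.2834, 0.2229]
tcp_rot: [[0.998, -0.058, 0.001], [-0.058, -0.998, -0.001], [0.001, 0.001, -1.0]]
force: [0.3, -0.2, -0.3]
opening: 0.998
```

send_rows(
  moves=[
    [[0, 0, 0, 2, -4.4, 0, 1], [0, 0, 0, 2, -4.4, 0, 1], [0, 0, 0, 2, -4.4, 0, 1], [0, 0, 0, 2, -4.4, 0, 1], [0, 0, 0, 2, -4.4, 0, 1]],
  ],
)

```text
time_s: 2.0
position: [0.4918, -0.0692, 0.2229]
tcp_rot: [[0.998, -0.057, 0.001], [-0.057, -0.998, -0.0], [0.001, 0.0, -1.0]]
force: [1.4, -0.5, 0.6]
opening: 1.0
```

send_rows(
  moves=[
    [[0, 0, 0, -0.1, -4, 2, 1], [0, 0, 0, -0.1, -4, 2, 1], [0, 0, 0, 0, 0, 4, 1], [0, 0, 0, 0, 0, 4, 1], [0, 0, 0, 0, 0, 0, 1]],
  ],
)

```text
time_s: 2.5
position: [0.4899, 0.0101, 0.0986]
tcp_rot: [[0.998, -0.056, -0.011], [-0.056, -0.998, 0.002], [-0.011, -0.002, -1.0]]
force: [-0.1, 0.2, 0.1]
opening: 1.004
```

```bash
python3 - <<'E'
from rig import *
from rig import readout,capture
import cv2,numpy as np
s=readout.read_state();print(s["position"],s["time_s"])
a=capture("scene")[170:270,250:370];b=capture("top")[140:240,210:330]
cv2.imwrite("pics/c2.png",np.vstack([cv2.resize(i,(360,300),interpolation=2) for i in(a,b)]))
E
```

```text
[0.48987362 0.01013481 0.09858989] 2.5
```

View pics/c2.png

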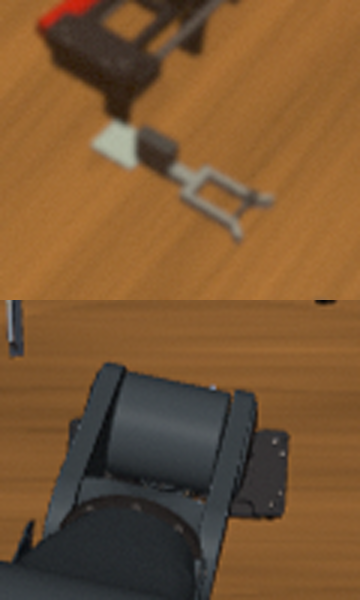

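The open gripper hangs over the tag, fingers behind and above the block (scene crop, block at about (155,148)). The arm hides the tag in the top view. I'll settle, then descend.

send_rows(
  moves=[
    [[0, 0, 0, 0, 0, 0, 1], [0, 0, 0, 0.3, 0, 0, 1], [0, 0, 0, 0, 0, 3, 1], [0, 0, 0, 0, 0, 2, 1], [0, 0, 0, 0, 0, 0, 1]],
  ],
)

```text
time_s: 3.1
position: [0.4962, 0.0085, 0.0522]
tcp_rot: [[0.998, -0.058, -0.001], [-0.058, -0.998, 0.0], [-0.001, -0.0, -1.0]]
force: [-0.1, 0.5, -0.0]
opening: 1.001
```

send_rows(
  moves=[
    [[0, 0, 0, 0, -0.2, 2, 1], [0, 0, 0, 0, 0, 2, 1], [0, 0, 0, 0, 0, 0, 1], [0, 0, 0, 0, 0, 0, 1], [0, 0, 0, 0, 0, 0, -1]],
  ],
)

```text
time_s: 3.6
position: [0.4978, 0.0105, 0.0141]
tcp_rot: [[0.998, -0.057, 0.003], [-0.057, -0.998, -0.001], [0.003, 0.0, -1.0]]
force: [0.1, 0.8, 0.3]
opening: 0.962
```

send_rows(
  moves=[
    [[0, 0, 0, 0, 0, 0, -1], [0, 0, 0, 0, 0, 0, -1], [0, 0, 0, 0, 0, 0, -1], [0, 0, 0, 0, 0, 0, -1], [0, 0, 0, 0, 0, 0, -1]],
  ],
)

```text
time_s: 4.1
position: [0.4967, 0.0108, 0.0126]
tcp_rot: [[0.998, -0.057, 0.0], [-0.057, -0.998, 0.0], [0.0, -0.0, -1.0]]
force: [0.8, 0.3, 0.3]
opening: 0.535
```

send_rows(
  moves=[
    [[0, 0, 0, 0, 0, 0, -1], [0, 0, 0, 0, 0, 0, -1], [0, 0, 0, 0, 0, 0, -1], [0, 0, 0, 0, 0, 0, -1], [0, 0, 0, 0, 0, 0, -1]],
  ],
)

```text
time_s: 4.6
position: [0.4966, 0.0107, 0.0125]
tcp_rot: [[0.998, -0.057, -0.0], [-0.057, -0.998, -0.0], [-0.0, 0.0, -1.0]]
force: [-0.3, -0.9, -0.5]
opening: 0.183
```

send_rows(
  moves=[
    [[0, 0, 0, 0, 0, -1, -1], [0, 0, -4.5, 0, 0, -3, -1], [0, 0, -4.5, 0, 0, 0, -1], [0, 0, 0, 0.7, -3, 0, -1], [0, 0, 0, 0.7, -3.4, 0, -1]],
  ],
)

```text
time_s: 5.1
position: [0.5047, 0.0756, 0.0534]
tcp_rot: [[0.995, 0.097, 0.001], [0.097, -0.995, -0.0], [0.001, 0.0, -1.0]]
force: [1.0, 0.2, -1.7]
opening: 0.181
```

send_rows(
  moves=[
    [[0, 0, 0, 0.7, -3.4, 0, -1], [0, 0, 0, 0.6, -3, 0, -1], [0, 0, 0, 0, -2, 0, -1], [0, 0, 0, 0, -1, 0, -1], [0, 0, 0, 0, 0, 0, -1]],
  ],
)

```text
time_s: 5.6
position: [0.5071, 0.1716, 0.0528]
tcp_rot: [[0.995, 0.102, -0.0], [0.102, -0.995, -0.0], [-0.0, 0.0, -1.0]]
force: [-0.1, -0.6, -2.0]
opening: 0.183
```

```bash
python3 - <<'E'
from rig import readout,capture
import cv2,numpy as np
s=readout.read_state();print(s["position"],s["time_s"],s["opening"])
a=capture("scene")[150:270,290:450];b=capture("top")[100:220,160:320]
cv2.imwrite("pics/c3.png",np.hstack([cv2.resize(i,None,fx=5 if 0 else 2.5*2,fy=5,interpolation=2)[:, :] for i in(a,)]))
cv2.imwrite("pics/c3t.png",cv2.resize(b,None,fx=5,fy=5,interpolation=2))
E
```

```text
[0.50709854 0.17159526 0.05278926] 5.6 0.18335885317203965
```

View pics/c3.png

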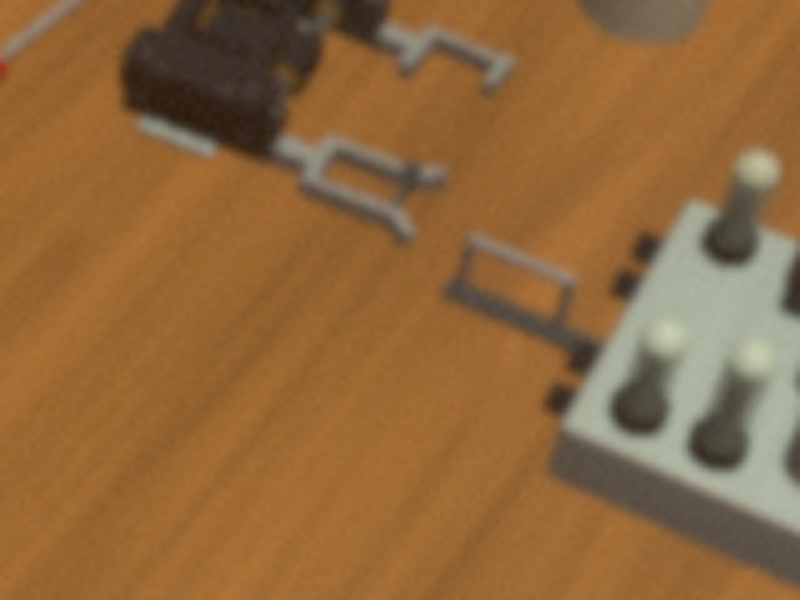

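The tag is held, its hook pointing at the amplifier's eye: lip tips at crop (443,175) and (408,236), eye's front leg at (463,262). I'll check the held pose with a fit, then lower.

```bash
python3 - <<'E'
from h import *
t=cr("scene",(290,150),[(443,175,(105,26,9)),(408,236,(105,-26,9)),(405,183,(88,2,9)),(303,185,(43,-16,6)),(320,140,(43,16,12))])
fit(t,[.507,.17,.04,.1])
print(proj("scene",[.507+.105*.995+.026*-.1,.1716+.105*.1+.026*.995,.049]),t[0][1:3],proj("scene",[.507+.105*.995+.026*.1,.1716+.105*.1-.026*.995,.049]),t[1][1:3])
E
```

```text
pose [0.5112 0.1553 0.0537] yaw 8.06
[[0.1, -1.0], [0.3, -0.1], [-1.7, 1.2], [-0.3, 0.2], [1.1, -0.2]]
[[378.70167282 184.14806406]] (378.2, 184.6) [[371.19345976 196.76785933]] (371.2, 196.8)
```

send_rows(
  moves=[
    [[0, 0, 0, 0, 0, 1.7, -1], [0, 0, 0, 0, 0, 1.7, -1], [0, 0, 0, 0, 0, 0, -1], [0, 0, 0, 0, 0, 0, -1], [0, 0, 0, 0, 0, 0, -1]],
  ],
)

```text
time_s: 6.2
position: [0.5084, 0.1701, 0.0192]
tcp_rot: [[0.995, 0.099, 0.001], [0.099, -0.995, 0.0], [0.001, 0.0, -1.0]]
force: [-0.6, -0.2, -1.1]
opening: 0.179
```

View pics/c3t.png

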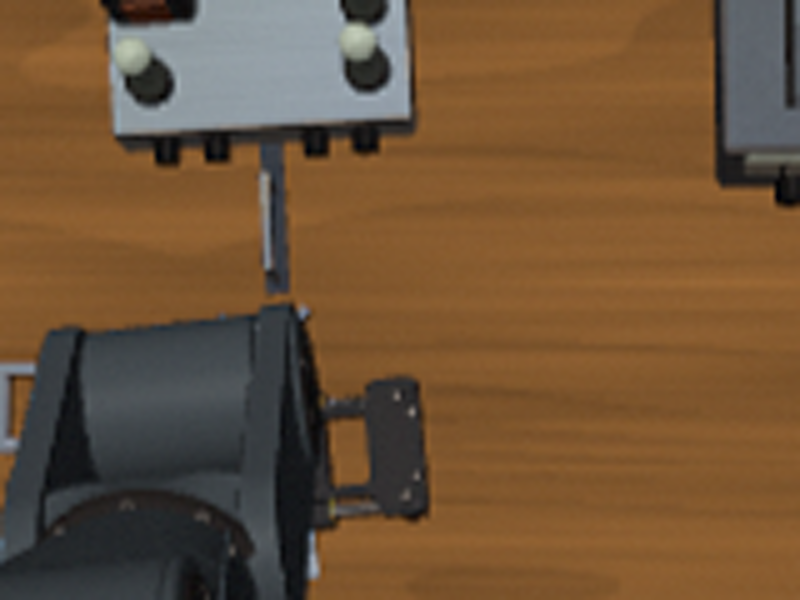

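Top view: the eye's strip and leg at crop (275,285) lie straight ahead of the hook, with lip tips just visible at (225,318) and (303,313), so it straddles the leg line. Predicted and seen tips agree within 1 px. Push.

send_rows(
  moves=[
    [[0, 0, 0, 1, 0, 0, -1], [0, 0, 0, 1, 0, 0, -1], [0, 0, 0, 1, 0, 0, -1], [0, 0, 0, 1, 0, 0, -1], [0, 0, 0, 1, 0, 0, -1]],
  ],
)

```text
time_s: 6.7
position: [0.5577, 0.1757, 0.0185]
tcp_rot: [[0.995, 0.1, -0.002], [0.1, -0.995, -0.0], [-0.002, 0.0, -1.0]]
force: [-1.1, 0.5, -2.2]
opening: 0.183
```

send_rows(
  moves=[
    [[0, 0, 0, 0.6, 0, 0, -1], [0, 0, 0, 0.6, 0, 0, -1], [0, 0, 0, 0.5, 0, 0, -1], [0, 0, 0, 0.5, 0, 0, -1], [0, 0, 0, 0.3, 0, 0, -1]],
  ],
)

```text
time_s: 7.2
position: [0.5838, 0.1782, 0.0188]
tcp_rot: [[0.995, 0.1, 0.002], [0.1, -0.995, 0.0], [0.002, 0.0, -1.0]]
force: [0.9, 0.2, -1.8]
opening: 0.182
```

send_rows(
  moves=[
    [[0, 0, 0, 0.2, 0, 0, -1], [0, 0, 0, 0.2, 0, 0, -1], [0, 0, 0, 0.1, 0, 0, -1], [0, 0, 0, 0, 0, 0, -1], [0, 0, 0, 0, 0, 0, -1]],
  ],
)

```text
time_s: 7.7
position: [0.5872, 0.1786, 0.0185]
tcp_rot: [[0.995, 0.1, -0.0], [0.1, -0.995, -0.0], [-0.0, 0.0, -1.0]]
force: [-1.2, 0.4, -2.2]
opening: 0.183
```

```bash
python3 - <<'E'
from rig import readout,capture
import cv2,numpy as np
s=readout.read_state();print(s["position"],s["time_s"],s["force"])
a=capture("scene")[165:255,330:450]
cv2.imwrite("pics/c4.png",cv2.resize(a,None,fx=6,fy=6,interpolation=2))
E
```

```text
[0.58717171 0.17862176 0.01854446] 7.7 [-1.20390474  0.37218235 -2.19680952]
```

View pics/c4.png

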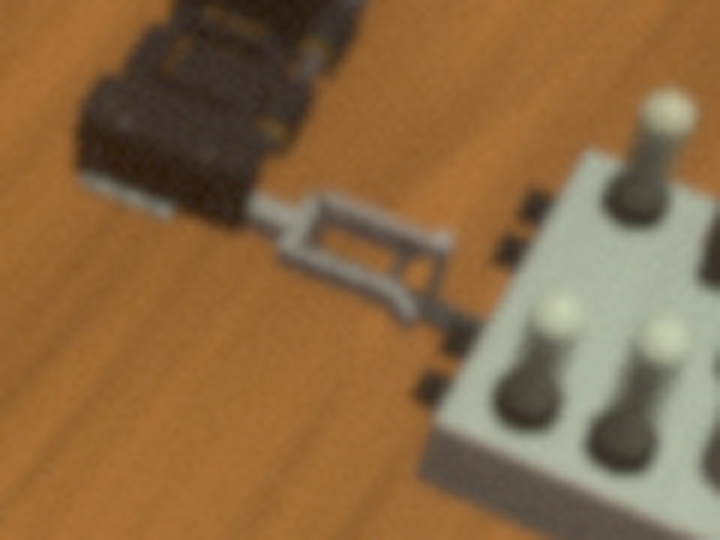

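The hook encloses the eye's front leg, near the back bar at (312,220), and the dark gate across the mouth looks shut at (405,265). I'll push a little more to feel the bottom.

send_rows(
  moves=[
    [[0, 0, 0, 0.2, 0, 0, -1], [0, 0, 0, 0.1, 0, 0, -1], [0, 0, 0, 0, 0, 0, -1], [0, 0, 0, 0, 0, 0, -1], [0, 0, 0, 0, 0, 0, -1]],
  ],
)

```text
time_s: 8.25
position: [0.5893, 0.1789, 0.0184]
tcp_rot: [[0.995, 0.1, -0.002], [0.1, -0.995, -0.0], [-0.002, 0.0, -1.0]]
force: [-3.5, -1.2, 0.4]
opening: 0.184
```

send_rows(
  moves=[
    [[0, 0, 0, 0.1, 0, 0, -1], [0, 0, 0, 0.1, 0, 0, -1], [0, 0, 0, 0, 0, 0, -1], [0, 0, 0, 0, 0, 0, -1], [0, 0, 0, 0, 0, 0, -1]],
  ],
)

```text
time_s: 8.75
position: [0.5894, 0.1789, 0.0182]
tcp_rot: [[0.995, 0.1, -0.006], [0.1, -0.995, -0.001], [-0.006, 0.0, -1.0]]
force: [-7.1, -1.0, 2.0]
opening: 0.183
```

Bottomed: there was no advance at 7 N. Back off a little, lower onto the strip, release.

send_rows(
  moves=[
    [[0, 0, 0, -0.5, 0, 0, -1], [0, 0, 0, -0.4, 0, 0, -1], [0, 0, 0, 0, 0, 0.2, -1], [0, 0, 0, 0, 0, 0, -1], [0, 0, 0, 0, 0, 0, -1]],
  ],
)

```text
time_s: 9.25
position: [0.5841, 0.1782, 0.0166]
tcp_rot: [[0.995, 0.1, 0.001], [0.1, -0.995, 0.0], [0.001, 0.0, -1.0]]
force: [-0.2, -0.2, -2.2]
opening: 0.18
```

send_rows(
  moves=[
    [[0, 0, 0, 0, 0, 0, 0], [0, 0, 0, 0, 0, 0, 0.5], [0, 0, 0, 0, 0, 0, 1], [0, 0, 0, 0, 0, 0, 1], [0, 0, 0, 0, 0, 0, 1]],
  ],
)

```text
time_s: 9.75
position: [0.5835, 0.1782, 0.0167]
tcp_rot: [[0.995, 0.1, 0.0], [0.1, -0.995, 0.0], [0.0, -0.0, -1.0]]
force: [0.4, 0.3, -0.9]
opening: 0.547
```

send_rows(
  moves=[
    [[0, 0, 0, 0, 0, 0, 1], [0, 0, 0, 0, 0, 0, 1], [0, 0, 0, 0, 0, 0, 1], [0, 0, 0, 0, 0, 0, 1], [0, 0, 0, 0, 0, 0, 1]],
  ],
)

```text
time_s: 10.25
position: [0.5834, 0.1782, 0.0166]
tcp_rot: [[0.995, 0.1, 0.0], [0.1, -0.995, -0.0], [0.0, 0.0, -1.0]]
force: [0.3, 1.2, 0.7]
opening: 0.969
```

send_rows(
  moves=[
    [[0, 0, 0, 0, 0, -2, 1], [0, 0, 0, 0, 0, -4, 1], [0, 0, 0, 0, 0, -4, 1], [0, 0, 0, 0, 0, -4, 1], [0, 0, 0, 0, 2, -2, 1]],
  ],
)

```text
time_s: 10.75
position: [0.5869, 0.1602, 0.1805]
tcp_rot: [[0.995, 0.103, 0.006], [0.103, -0.995, 0.001], [0.006, -0.001, -1.0]]
force: [1.5, -0.9, 0.3]
opening: 0.996
```

send_rows(
  moves=[
    [[0, 0, 0, -1, 4, 0, 1], [0, 0, 0, -1, 4, 0, 1], [0, 0, 0, -1, 4, 0, 1], [0, 0, 0, -1, 4, 0, 1], [0, 0, 0, -1, 4, 0, 1]],
  ],
)

```text
time_s: 11.25
position: [0.5551, -0.0471, 0.1767]
tcp_rot: [[0.995, 0.1, 0.0], [0.1, -0.995, -0.0], [0.0, 0.0, -1.0]]
force: [1.0, -0.3, -0.0]
opening: 1.001
```

send_rows(
  moves=[
    [[0, 0, 0, -1, 4, 0, 1], [0, 0, 0, -1, 4, 0, 1], [0, 0, 0, 0, 0, 0, 1], [0, 0, 0, 0, 0, 0, 1], [0, 0, 0, 0, 0, 0, 1]],
  ],
)

```text
time_s: 11.75
position: [0.5434, -0.1263, 0.1764]
tcp_rot: [[0.995, 0.1, -0.001], [0.1, -0.995, 0.001], [-0.001, -0.001, -1.0]]
force: [0.9, 0.1, -0.5]
opening: 1.0
```

```bash
python3 - <<'E'
from rig import readout,capture
import cv2,numpy as np
s=readout.read_state();print(s["position"],s["time_s"],s["force"])
a=capture("scene")[165:255,330:420];b=capture("top")[120:210,170:260]
cv2.imwrite("pics/c5.png",np.hstack([cv2.resize(i,(400,400),interpolation=2) for i in(a,b)]))
E
```

```text
[ 0.54340027 -0.12634184  0.17644338] 11.75 [ 0.92858532  0.13797619 -0.52756446]
```

View pics/c5.png

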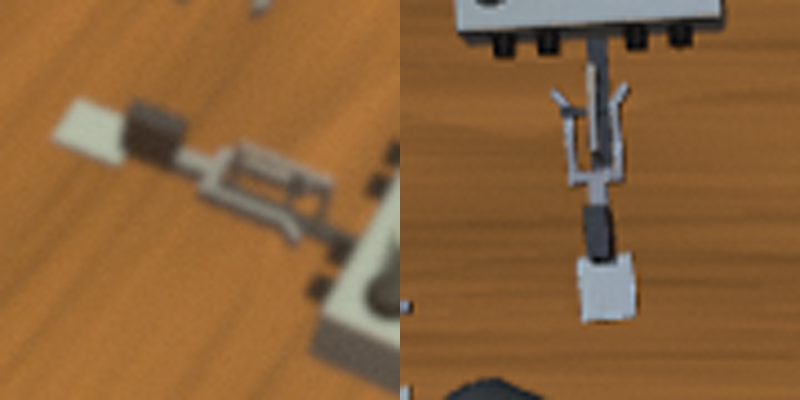

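Top view: tag flat, leg at (600,160) near the back bar, dark gate bar starting at (570,113). I'll zoom in on the gate once.

```bash
python3 - <<'E'
from rig import capture
import cv2,numpy as np
T=np.mean([capture("top").astype(float) for _ in range(6)],0);S=np.mean([capture("scene").astype(float) for _ in range(6)],0)
a=S[190:225,372:410];b=T[133:168,200:225]
f=lambda i,w:cv2.resize(np.clip(i*1.4,0,255).astype(np.uint8),(w,490),interpolation=2)
cv2.imwrite("pics/c6.png",np.hstack([f(a,532)[:,:450],f(b,350)]))
E
```

```text
(no output)
```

View pics/c6.png

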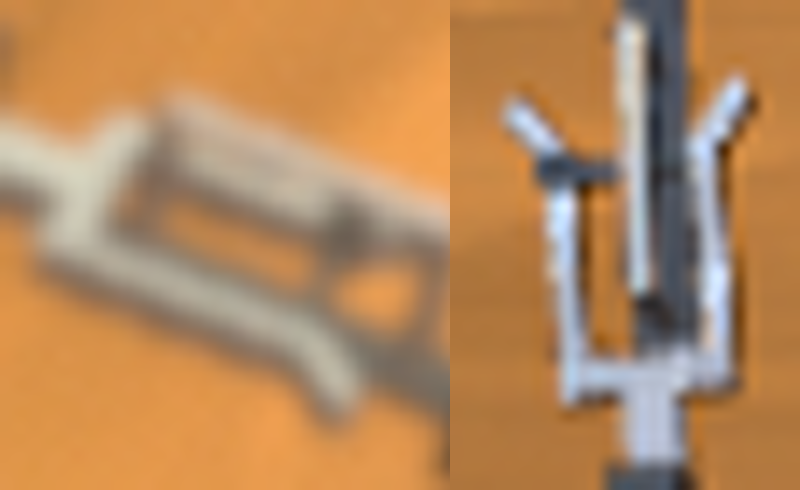

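The gate runs straight across from the hinge (550,172), under the hoop, to the other arm, so it is shut. The leg stands inside at (650,310), near mid-throat. Handing in.

```bash
python3 -c "
from rig import bot
print(bot.hand_in())"
```

```text
the job is handed in; nothing more can be done
None
```

The gated tag is hooked on the front leg of the amplifier's eye, lying flat and released, and the job is handed in. The robot's clock was at about 12 s of the 37 s allowed; no verdict came back.

- **What I did:** I picked the middle tag, the only grey one with a gate, and pushed its hook onto the leg. It bottomed at about 7 N with no further advance. I then backed off about 5 mm, lowered and released the tag, and moved the arm clear.
- **Last checks:** The final scene and top pictures show the leg inside the throat near the middle line, the gate straight across the mouth (shut), and the tag flat. The gripper is well away, with force readings near zero.
- **What I could not confirm:**
  - The gate's opening during the push was never seen or felt. I infer it from the leg ending up behind the shut gate.
  - In the final top picture the hoop and strip partly hide the gate's far end.
- **What disagreed:**
  - The two-view pose fits put the tag and the eye 3 to 5 mm below the bench. I took this as calibration and picking error and used the bench height instead.
  - A fit of the held tag from the scene camera alone was about 15 mm off, so I relied on the arm's own reading; the lip tips seen matched it to within 1 px.

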